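Open a keyed buffer canister and hold its cap

ROBOT

A 6-joint arm with a two-finger parallel gripper is mounted at the origin on the work surface. World frame = base frame: x ahead of the robot, y to its left, z up, the work surface at z = 0. Lengths are in m, angles in degrees, forces in N, time in s.
With the tool pointing down it reaches from about 0.425 to 0.95 m from the base axis. Payload 14.7 kg.
Tool frame: the origin (TCP) lies between the finger pads; the fingertips stand 19 mm ahead of it and the grasp point (between the pads) is the TCP; x points along the fingers, y is the direction in which the jaws open and shut, and the axes are right-handed (so a half turn about x gives the same grasp; the last joint's range is limited). The gripper opens to 85 mm and grips with 20 to 120 N. Pads are 22 mm wide; open, the fingers measure 114 mm over their backs; the gripper's body (76 mm by 85 mm) begins 54 mm behind the grasp point. The pads swing forward as they close: fully open they stand 13 mm farther back than shut.
Start: joints at [-69.534, 27.513, 91.461, -0, 61.026, -2.67], TCP at [0.255, -0.598, 0.226] pointing down, gripper open.
Joint ranges: [-157.49, 157.49], [-46.99, 117.5], [13.45, 153.17], [-89.5, 269.5], [5.16, 153.95], [-167.48, 167.48]. Speed limits (degrees/s): [108.29, 108.29, 136.94, 172.46, 172.46, 172.46].

INTERFACE

Orientations are given as a 3x3 rotation matrix whose columns are the frame's x, y, z axes.
In Python, from workcell import monitor, get_image, ctrl gives the robot as it stands. The module is installed in compiled form; this text tells all that it offers.
- The arm moves only by the shell command python3 -m inch 'ROWS' [FORCE]. ROWS is JSON, a list of rows, each a list of 3 entries, a list of its own where there are three numbers: the shift along the world's x, y, z in units of 3 cm (1.0 is 3 cm), then the turn, a rotation vector about the world's x, y, z in units of 45 degrees (1.0 is 45 degrees), then the opening in per cent of the stroke, from 0 (shut) to 100 (fully open). A call has 1 to 12 rows; each row shifts and turns the commanded pose from where the row before left it; what a row does not reach is not made up. A row lasts 1/8 s, in which the tool goes at most 62.5 mm and 10.7 degrees, less where a joint would pass 70% of its speed; a pose out of reach is approached as far as the arm can. A call with a number of a shift or a turn outside -1 to 1 is refused whole. A call with a gripper value outside its range is refused whole. The fingers move at their own pace and stop on an object; FORCE is the grip in N (left out, the last holds). Time passes only in rows, so rows that do not move let the fingers close. It gives the time, the measured TCP pose, the force and the opening at its end, in the units of the state.
- monitor.get_obs(): the state, without advancing time (a new reading comes with each control period).
- get_image(name): name is "scene" or "top" or "wrist"; returns a dict with "image" (400x640x3 uint8, red, green, blue), "intrinsics" (3x3 intrinsics, pixels), "T" (4x4, takes a point from camera to world coordinates); the wrist camera has in their place "T_tool_cam" (4x4, takes a point from camera to tool coordinates, whose origin is the TCP and whose axes are the tool frame's). Camera axes: x right, y up, looking along -z (the intrinsics and any distortion apply to the point x, -y, -z); pixel columns grow to the right and rows downward; lengths in m; the calibration is good to about 2 mm. A picture is of the moment at which its call begins: read the wrist's pose just before it. There is no depth.
- ctrl.hand_in(): hands the job in, once; it reports no verdict.
The state is a dict: "t": time; "qpos": joint angles; "qd": joint speeds; "joint_torque": joint torques, N m; "position": TCP position; "eef_rot": TCP orientation; "force": force on the tool from outside, world axes, zero at the start; "ft_torque": the same for the moment, N m; "finger_gap": finger opening in m.
Only numpy, scipy, OpenCV 4.12 (cv2) and the standard library are available. Lean on these libraries where they do the work, as an engineer would, in place of code of your own. Each camera call takes 0.05 s, during which the arm holds its last target.

TASK

Take the lilac cap off the white buffer canister that is clamped to the desk, and finish still holding the cap: keep it still and upright in the gripper, straight above the mouth and well clear of it (at least 5 cm), until a colleague takes over. The quarter-turn thread may be left-handed or right-handed and cannot be told from outside: feel gently which way it turns, never force it, and grip the thin cap lightly. Leave the tube rack, the dropper bottle and the test cassette where they are.

Things in the scene. Friction and masses are not known exactly. Their poses are not given: they have to be found in the camera images.
- mouth (a point): Centre of the canister's round mouth, on the rim, 110 mm above the desk. z points up. Inside the neck (62 mm wide) two tabs hold the cap's lugs down, and one hidden locking pin sets the hand of the quarter-turn thread, left or right by chance. Short of unlocking, the lugs let the cap rise only 3 mm; unlocked, it lifts straight out and is clear of the neck after 18 mm.
- cap_grip (a point): Middle of the cap's upright grip bar, on the cap's axis, 24 mm above the mouth while seated. The bar is 46 mm long (along x), 14 mm thick (along y); its foot, on the flange, is 17 mm below this point, its top 15 mm above. z up. Thin: a grip of more than 60 N on a finger crushes it (twisting on at a stop also raises this). At the start the bar lies along the canister's x within 0.1 rad, locked.
- cap: The lilac cap, loose, about 90 g; origin on its axis at the underside of its flange (62 mm wide, 7 mm thick), axes as cap_grip. Only its weight resists turning. The wrong way it meets a hard stop after 0.1 to 0.45 rad; turn back and try the other way. The right way it unlocks by 0.75 rad and meets a hard stop at 0.9 to 1.25 rad.
- canister: White canister, 86 mm wide, blue band, in a grey holder plate 130 (along x) x 110 x 14 mm fixed to the desk; place and yaw vary. Origin on its axis at desk level, z up. More than 70 N between cap and canister (twisting on hard at a stop, pulling on the locked cap, pressing down) breaks the lugs.
- rack_mid (a point): Tube rack with lilac-capped tubes, white, 70 x 150 mm, 98 mm tall over the caps, standing loose beyond the canister. Point on its middle axis, 50 mm above the desk. Not to be moved.
- dropper_mid (a point): Small white dropper bottle with a blue cap, 28 mm wide, 62 mm tall, standing loose on the left side. Point half-way up. Not to be moved.
- cassette_mid (a point): White test cassette lying flat, 72 x 22 x 6 mm, loose, on the right side. Point at its centre. Not to be moved.
Mind the look-alikes: they are no part of the job. Of the things that look like the cap, the smallest one is meant.

How it is judged (in metres and radians):
On the way:
1. the cap is turned to its unlocked position while still in the mouth (angle between the x axis of cap and the x axis of canister, either way round above 0.7 rad and z of cap in the frame of mouth below 0.008 m and horizontal distance between cap and mouth below 0.008 m).
At the end, for the whole second after the job is handed in: The robot holds the cap between its fingers (more than 2 N), still (under 0.03 m/s), upright within 0.3 rad, its flange underside more than 40 mm above the mouth and within 40 mm of the mouth's axis, not touching the canister (z of cap in the frame of mouth above 0.04 m and horizontal distance between cap and mouth below 0.04 m and angle between cap's own z axis and vertical below 0.3 rad and linear speed of cap below 0.03 m/s and contact force between the fingers and cap above 2 N and contact force between cap and canister below 0.1 N); the arm keeps its last pose, push and grip.
It fails at once if the cap is squeezed with more than 60 N on a finger (contact force between the fingers and cap above 120 N).
It fails at once if the cap is forced: more than 70 N between cap and canister (contact force between cap and canister above 70 N).
It fails at once if the tube rack, dropper bottle or cassette is moved by more than 15 mm (distance of any of rack_mid, dropper_mid, cassette_mid from where it was at the start of the episode above 0.015 m).
It also fails if it takes over 51 s, if anything falls off the work surface, if the arm or the gripper's body presses on something with over 40 N, if the wrist force passes 120 N, or if a joint passes its speed limit or range.

## Working session

There is one attempt and no reset: what is moved stays moved. The work goes in short steps, Python scripts to look and compute and a shell command to move; the robot and the scene stay as the last step left them, time stands still between calls to the robot, and variables do not carry over. Pictures are saved under pics/ and viewed, and the job is handed in when it is done.

```bash
mkdir -p pics
python3 - <<'E'
from workcell import monitor,get_image
import cv2,numpy as np
o=monitor.get_obs(); print(o)
for n in ["scene","top","wrist"]:
    d=get_image(n); cv2.imwrite(f"pics/{n}0.png",d["image"][:,:,::-1]); print(n,{k:np.round(v,4).tolist() for k,v in d.items() if k!="image"})
E
```

```text
{'t': 0.0, 'qpos': array([-6.95342330e+01,  2.75498334e+01,  9.14918987e+01, -6.04852463e-04,
        6.10262219e+01, -2.67004961e+00]), 'qd': array([ 0.05198231,  0.0828132 ,  0.06029916,  0.02695379, -0.0019134 ,
        0.00582507]), 'joint_torque': array([ 2.62940150e-03, -9.50641608e+01, -4.30188847e+01,  1.70661988e-04,
        1.19570651e-02,  2.73582731e-05]), 'position': array([ 0.25526817, -0.59734259,  0.22508468]), 'eef_rot': array([[-4.23341839e-04,  3.92916493e-01, -9.19574059e-01],
       [ 1.10793136e-03, -9.19573393e-01, -3.92916719e-01],
       [-9.99999297e-01, -1.18516302e-03, -4.60306139e-05]]), 'force': array([0.31313636, 0.19713704, 0.0830996 ]), 'ft_torque': array([ 0.00786493,  0.06410337, -0.01604234]), 'finger_gap': 0.08539742971797025}
scene {'intrinsics': [[463.9739, 0.0, 330.8583], [0.0, 463.9739, 194.903], [0.0, 0.0, 1.0]], 'T': [[0.7997, -0.3724, 0.471, 0.9921], [0.6001, 0.4691, -0.6479, -0.5958], [0.0203, 0.8008, 0.5986, 0.6534], [0.0, 0.0, 0.0, 1.0]]}
top {'intrinsics': [[411.9283, 0.0, 321.0733], [0.0, 411.9283, 203.1726], [0.0, 0.0, 1.0]], 'T': [[-0.018, 0.99, -0.1398, 0.42], [-0.9998, -0.0188, -0.0045, -0.0093], [-0.007, 0.1397, 0.9902, 1.1435], [0.0, 0.0, 0.0, 1.0]]}
wrist {'intrinsics': [[284.1847, 0.0, 319.0906], [0.0, 284.1847, 201.2117], [0.0, 0.0, 1.0]], 'T_tool_cam': [[0.0017, 0.2605, -0.9655, -0.1488], [1.0, -0.0003, 0.0017, -0.0004], [0.0002, -0.9655, -0.2605, -0.0646], [0.0, 0.0, 0.0, 1.0]]}
```

View pics/scene0.png

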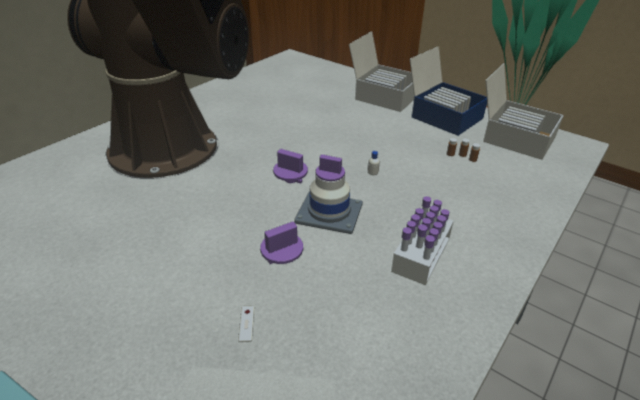

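View pics/top0.png

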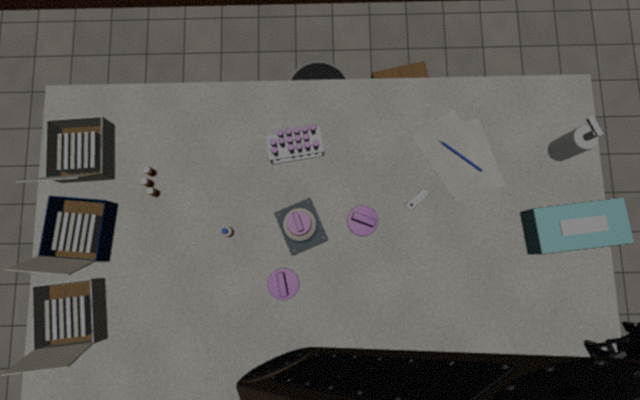

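View pics/wrist0.png

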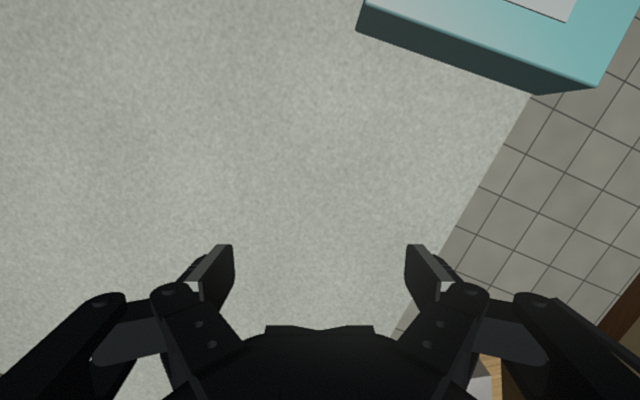

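```bash
cat > h.py <<'E'
import numpy as np,cv2
def ray(d,uv,T=None):
    K=d["intrinsics"];T=d["T"] if T is None else T
    c=np.array([(uv[0]-K[0,2])/K[0,0],-(uv[1]-K[1,2])/K[1,1],-1.0])
    return T[:3,3],T[:3,:3]@c
def onplane(d,uv,z,T=None):
    o,r=ray(d,uv,T); return o+r*(z-o[2])/r[2]
def tri(rs):
    A=np.zeros((3,3));b=np.zeros(3)
    for o,r in rs:
        r=r/np.linalg.norm(r);P=np.eye(3)-np.outer(r,r);A+=P;b+=P@o
    return np.linalg.solve(A,b)
def Twrist(d,o):
    T=np.eye(4);T[:3,:3]=o["eef_rot"];T[:3,3]=o["position"];return T@d["T_tool_cam"]
def lilac(im):
    h=cv2.cvtColor(im,cv2.COLOR_RGB2HSV)
    return ((h[...,0]>125)&(h[...,0]<160)&(h[...,1]>50)&(h[...,2]>40)).astype(np.uint8)
E
python3 - <<'E'
from workcell import monitor,get_image
from h import *
D={n:get_image(n) for n in("scene","top")}
for n,d in D.items():
    m=lilac(d["image"]); k,l,s,c=cv2.connectedComponentsWithStats(m)
    for i in range(1,k):
        if s[i,4]>60:
            pts=np.argwhere(l==i)[:,::-1].astype(np.float32); print(n,s[i].tolist(),c[i].round(1),cv2.minEnclosingCircle(pts))
d=D["top"]
for n,(x,y,w,h) in {"top":(260,190,130,115),"scene":(250,135,130,135)}.items():
    cv2.imwrite(f"pics/crop_{n}.png",cv2.resize(D[n]["image"][y:y+h,x:x+w,::-1],None,fx=4,fy=4,interpolation=cv2.INTER_CUBIC))
E
```

```text
scene [273, 149, 35, 34, 826] [289.9 166.3] ((290.0, 165.5), 19.293880462646484)
scene [316, 155, 29, 26, 571] [329.8 168.2] ((330.0, 167.1999969482422), 15.160576820373535)
scene [403, 197, 46, 51, 1064] [426.9 221.9] ((424.2355651855469, 221.81155395507812), 26.108299255371094)
scene [260, 222, 43, 41, 1297] [281.7 243.9] ((282.0, 242.0), 23.32390594482422)
top [348, 206, 30, 30, 661] [362.7 220.6] ((362.0662536621094, 220.33132934570312), 15.04280948638916)
top [289, 213, 21, 22, 192] [298.4 225.5] ((298.7710876464844, 222.65663146972656), 11.794076919555664)
top [268, 268, 31, 32, 735] [282.8 283.8] ((282.7578125, 283.46875), 15.630507469177246)
```

View pics/crop_top.png

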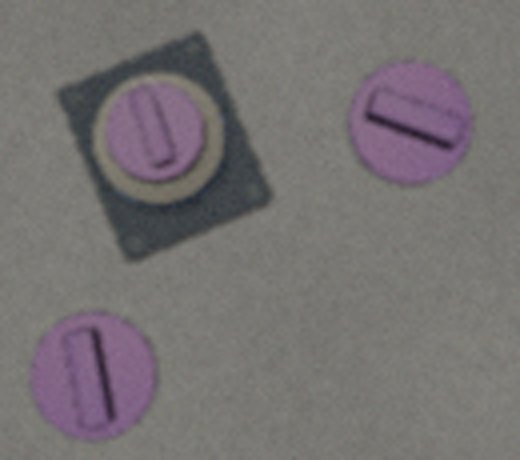

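View pics/crop_scene.png

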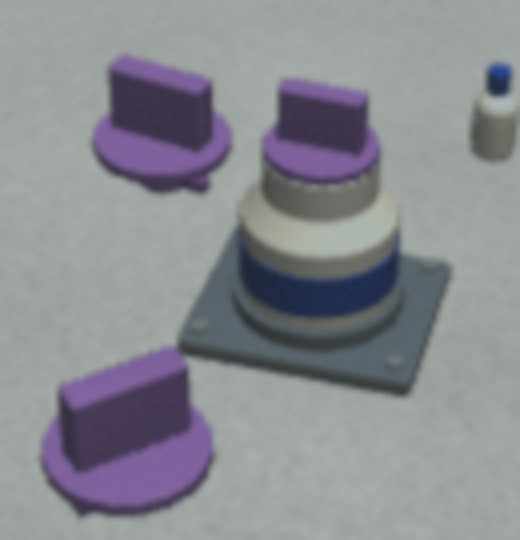

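The picture candidates for the cap are:
- the cap on the canister, at top view (299,223) and scene (330,168)
- a bigger loose cap, at top (362,220) and scene (282,244)
- a bigger loose cap, at top (283,284) and scene (290,166)
- the tube caps, at about top (295,140) and scene (427,222)

I choose the one on the white canister. It is the smallest of the three caps and sits over the blue band and grey plate, and the close crops confirm this. Next I'll measure it.

Run:
```python
from workcell import monitor,get_image
from h import *
t=get_image("top");s=get_image("scene")
f=lambda x,y,X,Y:((x+.5)/4-.5+X,(y+.5)/4-.5+Y)
cor=[f(x,y,260,190) for x,y in[(133,88),(153,84),(174,160),(152,167)]]
P=[onplane(t,c,.149) for c in cor]; print(np.round(P,4)); c=np.mean(P,0);print("bar",c.round(4))
u=(P[0]+P[1]-P[2]-P[3])/2;print("yaw",np.degrees(np.arctan2(u[1],u[0])),np.linalg.norm(u))
print("flange",onplane(t,f(156,132,260,190),.117).round(4))
sc=[f(x,y,250,135) for x,y in[(281,79),(367,94),(364,105),(279,90)]]
Q=[onplane(s,q,.149) for q in sc];print("scene bar",np.mean(Q,0).round(4));v=(Q[0]+Q[3]-Q[1]-Q[2])/2;print("yaw",np.degrees(np.arctan2(v[1],v[0])),np.linalg.norm(v))
# plate
h=cv2.cvtColor(t["image"],cv2.COLOR_RGB2HSV)
pl=[f(x,y,260,190) for x,y in[(200,32),(272,195),(133,262),(58,95)]]
R=np.array([onplane(t,q,.014) for q in pl]);print("plate",R.round(4).tolist(),R.mean(0).round(4))
for i in range(4):
    e=R[(i+1)%4]-R[i];print(np.linalg.norm(e).round(4),np.degrees(np.arctan2(e[1],e[0])).round(1))
for n,uv,z in[("dropper",(227,232),.06),("rackL",(268,155),.05),("rackR",(324,155),.05),("rackF",(297,162),.02),("cassette",(418,199),.006)]: print(n,onplane(t,uv,z).round(3))
```

```text
[[0.541  0.0642 0.149 ]
 [0.5432 0.052  0.149 ]
 [0.4967 0.0397 0.149 ]
 [0.4928 0.0531 0.149 ]]
bar [0.5184 0.0522 0.149 ]
yaw 13.814492195684121 0.048792185513650485
flange [0.5169 0.0524 0.117 ]
scene bar [0.5182 0.0508 0.149 ]
yaw -159.59844143978762 0.04537956961205542
plate [[0.5957, 0.0273, 0.014], [0.482, -0.0204, 0.014], [0.4382, 0.0751, 0.014], [0.5536, 0.126, 0.014]] [0.5174 0.052  0.014 ]
0.1233 -157.3
0.105 114.6
0.1261 23.8
0.1073 -66.9
dropper [0.501 0.245 0.06 ]
rackL [0.71  0.138 0.05 ]
rackR [ 0.707 -0.015  0.05 ]
rackF [0.696 0.061 0.02 ]
cassette [ 0.587 -0.275  0.006]
```

```bash
python3 -m inch '[[[0.4,1,0],[0,0,0],100],[[0.4,1,0],[0,0,0],100],[[0.4,1,0],[0,0,0],100],[[0.4,1,0],[0,0,0],100],[[0.4,1,0],[0,0,0],100],[[0.4,1,0],[0,0,0],100],[[0.4,1,0],[0,0,0],100],[[0.4,1,0],[0,0,0],100],[[0.4,1,0],[0,0,0],100],[[0.4,1,0],[0,0,0],100],[[0.4,1,0],[0,0,0],100],[[0.4,1,0],[0,0,0],100]]' 20; python3 -m inch '[[[0.4,1,0],[0,0,0],100],[[0.4,1,0],[0,0,0],100],[[0.4,1,0],[0,0,0],100],[[0.4,1,0],[0,0,0],100],[[0.4,1,0],[0,0,0],100],[[0.4,1,0],[0,0,0],100],[[0.4,1,0],[0,0,0],100],[[0.4,1,0],[0,0,0],100],[[0.4,1,0],[0,0,-0.13],100],[[0.1,0.6,0],[0,0,0],100],[[0,0,0],[0,0,0],100],[[0,0,0],[0,0,0],100]]'
python3 - <<'E'
from workcell import monitor,get_image
from h import *
o=monitor.get_obs();d=get_image("wrist");print(o["position"],o["qpos"],o["t"])
cv2.imwrite("pics/w1.png",d["image"][:,:,::-1])
T=Twrist(d,o)
m=lilac(d["image"]);k,l,s,c=cv2.connectedComponentsWithStats(m)
for i in range(1,k):
    if s[i,4]>100:print(s[i],c[i])
E
```

```text
t: 1.85
position: [0.3998, -0.2368, 0.2258]
eef_rot: [[0.0, 0.393, -0.92], [-0.0, -0.92, -0.393], [-1.0, 0.0, -0.0]]
force: [1.0, -0.0, 0.4]
finger_gap: 0.0854
t: 3.35
position: [0.51, 0.0497, 0.2257]
eef_rot: [[-0.0, 0.298, -0.954], [-0.0, -0.954, -0.298], [-1.0, 0.0, 0.0]]
force: [-0.0, -0.5, -1.0]
finger_gap: 0.0853
[0.5099922  0.04970535 0.22567461] [ 2.18690528e+00  1.65490108e+01  1.09283355e+02 -1.72029015e-02
  5.41875028e+01  7.48374314e+01] 3.35
[ 286  155   66   68 3404] [318.6039953  187.81139835]
[ 416  172   75   66 3664] [451.49099345 205.50818777]
[ 230  242   52   71 2621] [253.48111408 273.85005723]
```

View pics/w1.png

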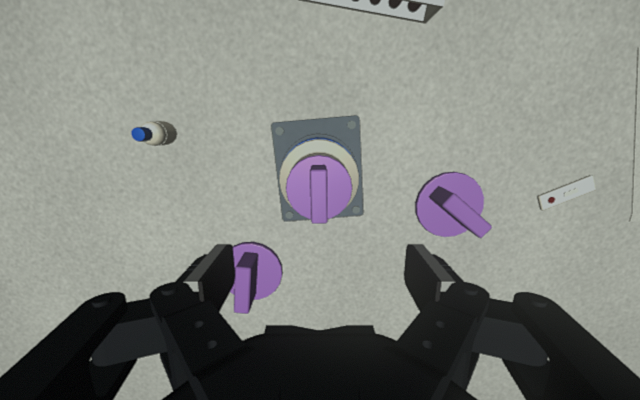

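The wrist view shows the canister cap centred at (319,190) with its bar vertical, so the yaw already matches. I'll take a close crop for a second position estimate.

Run:
```python
import cv2
im=cv2.imread("pics/w1.png")[145:235,270:370]
cv2.imwrite("pics/w1c.png",cv2.resize(im,None,fx=6,fy=6,interpolation=cv2.INTER_CUBIC))
```

```text
(no output)
```

View pics/w1c.png

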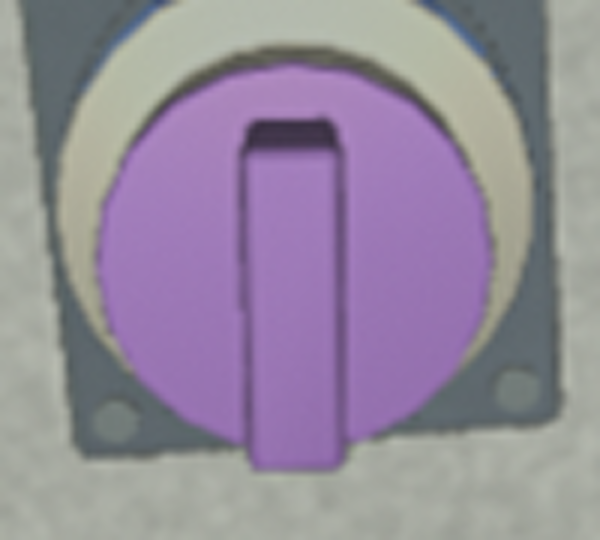

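Run:
```python
from workcell import monitor,get_image
from h import *
o=monitor.get_obs();d=get_image("wrist");T=Twrist(d,o)
g=lambda x,y:((x+.5)/6-.5+270,(y+.5)/6-.5+145)
P=np.array([onplane(d,g(*c),.149,T) for c in[(243,150),(340,150),(347,468),(250,468)]])
print(P.mean(0).round(4),o["position"].round(4));u=(P[0]+P[1]-P[2]-P[3])/2;print(np.linalg.norm(u),np.degrees(np.arctan2(u[1],u[0])))
print(np.linalg.norm(P[0]-P[1]), "flange",onplane(d,g(297,258),.117,T))
z=-o["eef_rot"][:,2];print("tool -z yaw",np.degrees(np.arctan2(z[1],z[0])))
```

```text
[0.5169 0.0527 0.149 ] [0.5101 0.0496 0.2257]
0.044720803105828724 18.50782116492267
0.012898603372532685 flange [0.51757239 0.0526868  0.117     ]
tool -z yaw 17.311785712105227
```

```bash
python3 -m inch '[[[0.24,0.1,-0.6],[0,0,0.02],100],[[0,0,-0.7],[0,0,0],100],[[0,0,-0.7],[0,0,0],100],[[0,0,-0.5],[0,0,0],100],[[0,0,-0.26],[0,0,0],80],[[0,0,0],[0,0,0],60],[[0,0,0],[0,0,0],40],[[0,0,0],[0,0,0],40]]' 20
python3 - <<'E'
from workcell import monitor,get_image
from h import *
o=monitor.get_obs();d=get_image("wrist");print(o["position"],o["force"],o["ft_torque"],o["t"],o["finger_gap"])
cv2.imwrite("pics/w2.png",d["image"][:,:,::-1])
E
```

```text
t: 4.45
position: [0.518, 0.0533, 0.1435]
eef_rot: [[0.001, 0.312, -0.95], [0.0, -0.95, -0.312], [-1.0, 0.0, -0.001]]
force: [0.2, -0.6, -0.4]
finger_gap: 0.0341
[0.51801895 0.05330947 0.14347514] [ 0.15281678 -0.5815633  -0.38421184] [-0.00968789  0.00109928 -0.0561764 ] 4.45 0.034082115774091384
```

View pics/w2.png

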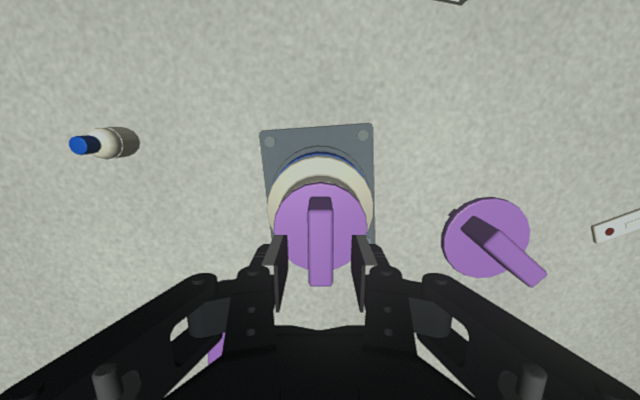

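The wrist view shows the bar top (308-332, 208-286) centred between the pads (280 and 358). Closing lightly.

```bash
python3 -m inch '[[[0,0,0],[0,0,0],25],[[0,0,0],[0,0,0],10],[[0,0,0],[0,0,0],8],[[0,0,0],[0,0,0],8],[[0,0,0],[0,0,0],8]]' 20
python3 - <<'E'
from workcell import monitor,get_image
from h import *
o=monitor.get_obs();d=get_image("wrist");print(o["position"],o["force"],o["ft_torque"],o["t"],o["finger_gap"])
cv2.imwrite("pics/w3.png",d["image"][:,:,::-1])
E
```

```text
t: 5.12
position: [0.518, 0.0533, 0.1436]
eef_rot: [[0.001, 0.312, -0.95], [0.0, -0.95, -0.312], [-1.0, 0.0, -0.001]]
force: [-1.9, 0.1, 10.0]
finger_gap: 0.007
[0.51802517 0.05329747 0.14355206] [-1.94886355  0.08671454  9.97350554] [-0.01972053  0.37743932  0.00878534] 5.125 0.00700601319573201
```

View pics/w3.png

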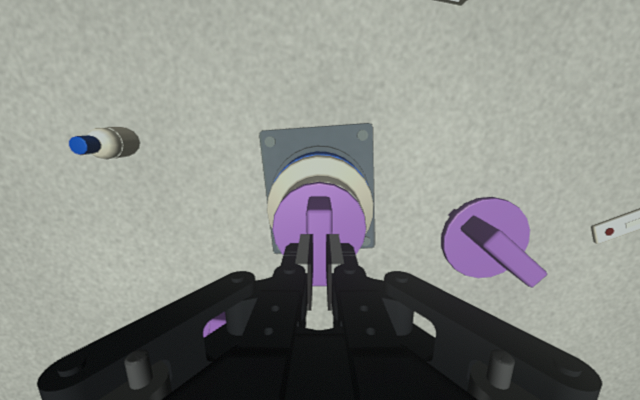

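Run:
```python
import cv2
from workcell import get_image
im=cv2.imread("pics/w3.png")[170:340,250:390]
cv2.imwrite("pics/w3c.png",cv2.resize(im,None,fx=4,fy=3.5,interpolation=cv2.INTER_CUBIC))
s=get_image("scene")["image"][100:220,270:400,::-1]
cv2.imwrite("pics/s3c.png",cv2.resize(s,None,fx=5,fy=5,interpolation=cv2.INTER_CUBIC))
```

```text
(no output)
```

View pics/w3c.png

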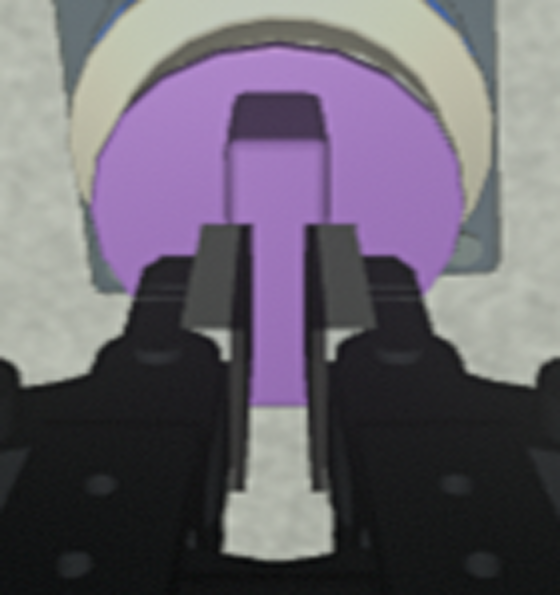

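View pics/s3c.png

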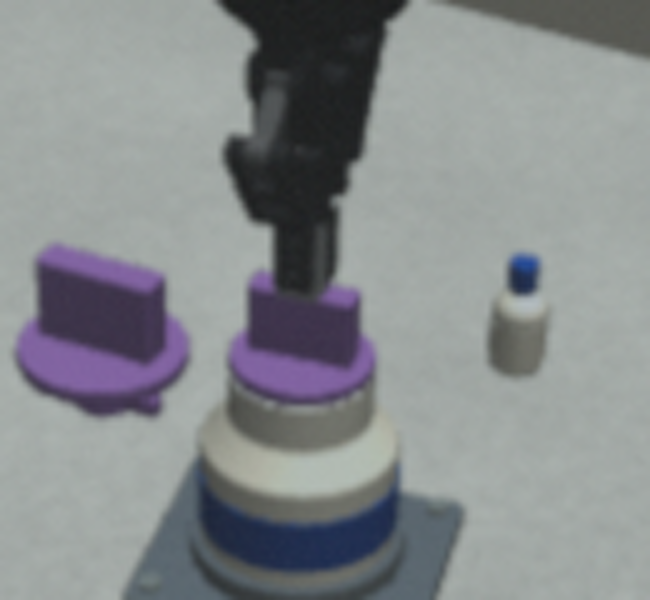

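Run:
```python
from workcell import get_image,monitor
from h import *
s=get_image("scene");T=np.linalg.inv(s["T"]);K=s["intrinsics"];o=monitor.get_obs()
def pr(p):
    c=T[:3,:3]@p+T[:3,3];return np.array([K[0,2]+K[0,0]*c[0]/-c[2],K[1,2]-K[1,1]*c[1]/-c[2]])
R=o["eef_rot"];y=R[:,1];z=R[:,2]
for zz in(.1245,.149):
  for off in (.0035,.018):
    for w in(-.011,.011):
      p=o["position"]+y*off+z*w;p[2]=zz;print(zz,off,w,((pr(p)-[270,100]+.5)*5).round(0))
w=get_image("wrist")
# bar top corners predicted in wrist for z .149, cap centre .5172,.0525
Tw=np.linalg.inv(Twrist(w,o));K2=w["intrinsics"];u=np.array([np.cos(np.radians(18.3)),np.sin(np.radians(18.3)),0]);v=np.array([-u[1],u[0],0])
for zz in(.149,.14):
  for a,b in((.023,.007),(.023,-.007),(-.023,-.007),(-.023,.007)):
    p=np.array([.5172,.0525,zz])+u*a+v*b;c=Tw[:3,:3]@p+Tw[:3,3];print(zz,K2[0,2]-K2[0,0]*c[0]/c[2],K2[1,2]+K2[1,1]*c[1]/c[2])
```

```text
0.1245 0.0035 -0.011 [329. 348.]
0.1245 0.0035 0.011 [278. 337.]
0.1245 0.018 -0.011 [317. 366.]
0.1245 0.018 0.011 [266. 356.]
0.149 0.0035 -0.011 [330. 297.]
0.149 0.0035 0.011 [279. 287.]
0.149 0.018 -0.011 [319. 315.]
0.149 0.018 0.011 [267. 305.]
0.149 307.69741558165134 208.35255222662965
0.149 334.3142243544907 208.30925334717466
0.149 333.3599526334645 285.9962020874944
0.149 308.71260377877024 286.0230992511283
0.14 308.3469630835143 203.76177581072204
0.14 333.5011815500625 203.72006028360826
0.14 332.6527593162442 277.75981677055245
0.14 309.2646853635986 277.7866676237999
```

The tips seem to rest on top of the bar instead of beside it. The gap reads 7 mm against a 14 mm bar, there is 10 N upward, and the scene view puts the tips near z = 0.149. I'll reopen, lower in small steps and watch the force.

```bash
python3 -m inch '[[[0,0,0],[0,0,0],40],[[0,0,0],[0,0,0],40],[[0,0,0],[0,0,0],40]]' 20; python3 -m inch '[[[0,0,-0.2],[0,0,0],35],[[0,0,-0.1],[0,0,0],35],[[0,0,0],[0,0,0],35]]'
python3 - <<'E'
from workcell import monitor,get_image
from h import *
o=monitor.get_obs();print(o["position"],o["force"],o["ft_torque"],o["finger_gap"])
s=get_image("scene")["image"][100:220,270:400,::-1]
s=cv2.resize(s,None,fx=4,fy=4,interpolation=cv2.INTER_CUBIC)
cv2.imwrite("pics/s4c.png",s)
im=get_image("wrist")["image"][170:340,240:400,::-1]
cv2.imwrite("pics/w4c.png",cv2.resize(im,None,fx=4,fy=3.5,interpolation=cv2.INTER_CUBIC))
E
```

```text
t: 5.7
position: [0.5175, 0.0533, 0.1428]
eef_rot: [[-0.0, 0.312, -0.95], [0.0, -0.95, -0.312], [-1.0, -0.0, 0.0]]
force: [-0.5, -0.3, 0.0]
finger_gap: 0.0344
t: 6.08
position: [0.5173, 0.0533, 0.1335]
eef_rot: [[-0.001, 0.312, -0.95], [-0.0, -0.95, -0.312], [-1.0, -0.0, 0.001]]
force: [0.3, 0.3, -0.4]
finger_gap: 0.0302
[0.51731881 0.05326753 0.13345537] [ 0.32168656  0.34163417 -0.41471971] [-0.01747282 -0.02223646  0.02357984] 0.03015257559215544
```

View pics/s4c.png

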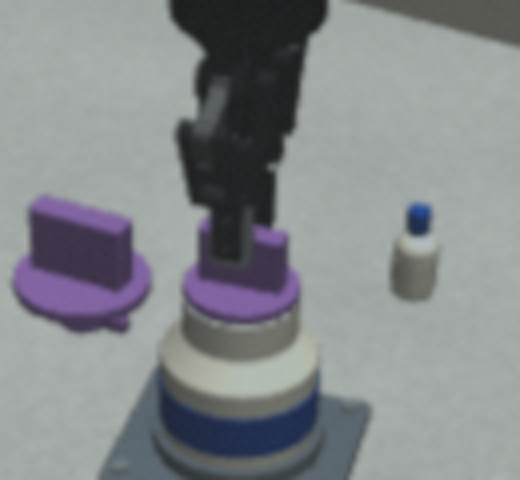

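View pics/w4c.png

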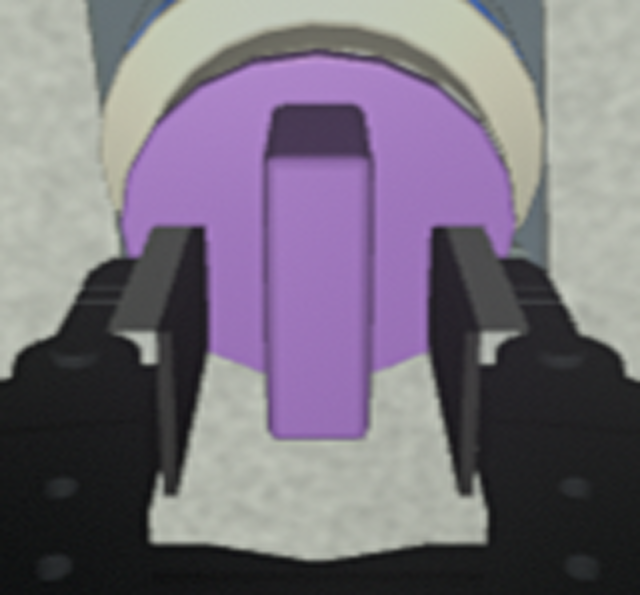

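```bash
python3 -m inch '[[[0,-0.02,-0.15],[0,0,0],35],[[0,0,-0.13],[0,0,0],35],[[0,0,0],[0,0,0],35]]'
python3 -m inch '[[[0,0,0],[0,0,0],20],[[0,0,0],[0,0,0],10],[[0,0,0],[0,0,0],8],[[0,0,0],[0,0,0],8]]' 20
python3 - <<'E'
from workcell import monitor,get_image
from h import *
o=monitor.get_obs();print(o["position"],o["force"],o["ft_torque"],o["finger_gap"])
s=get_image("scene")["image"][100:220,270:400,::-1]
s=cv2.resize(s,None,fx=4,fy=4,interpolation=cv2.INTER_CUBIC)
cv2.imwrite("pics/s5c.png",s)
im=get_image("wrist")["image"][170:340,240:400,::-1]
cv2.imwrite("pics/w5c.png",cv2.resize(im,None,fx=4,fy=3.5,interpolation=cv2.INTER_CUBIC))
E
```

```text
t: 6.55
position: [0.5173, 0.0527, 0.1251]
eef_rot: [[-0.001, 0.312, -0.95], [-0.0, -0.95, -0.312], [-1.0, -0.0, 0.001]]
force: [0.3, -0.1, 0.6]
finger_gap: 0.03
t: 7.05
position: [0.5177, 0.0527, 0.1256]
eef_rot: [[0.0, 0.312, -0.95], [-0.0, -0.95, -0.312], [-1.0, 0.0, -0.0]]
force: [-0.1, -0.4, 0.8]
finger_gap: 0.0133
[0.51768796 0.05268635 0.12559478] [-0.09453091 -0.40744651  0.78035317] [-0.08563062  0.01057601  0.05431926] 0.01332487905868285
```

View pics/s5c.png

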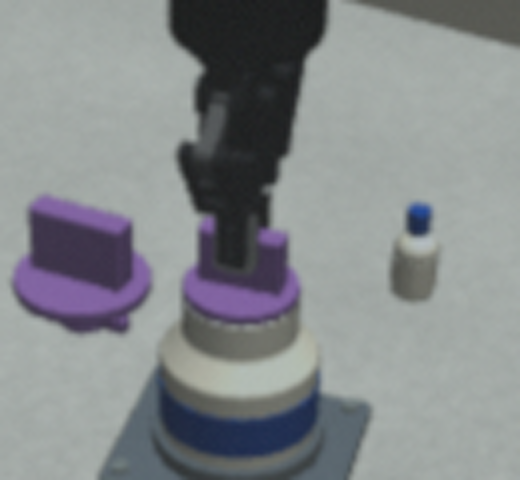

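View pics/w5c.png

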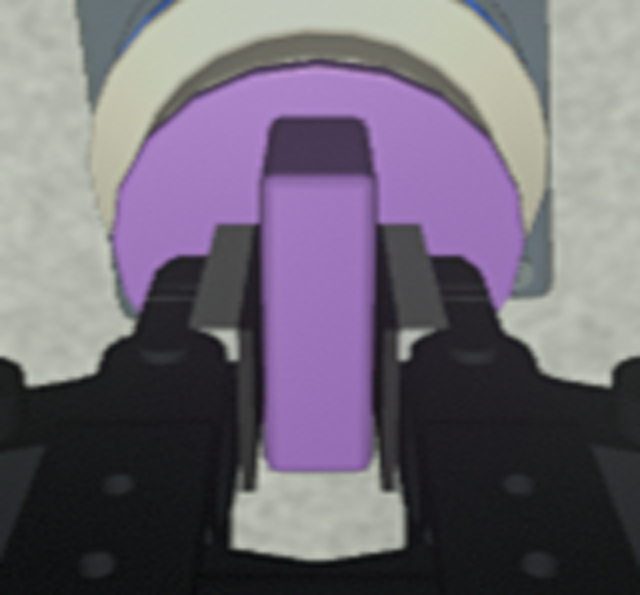

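The grip is right: gap 13.3 mm and only small forces. Now I'll feel gently, starting with a few degrees one way.

```bash
cat > st.py <<'E'
from workcell import monitor
import numpy as np
o=monitor.get_obs();z=-o["eef_rot"][:,2]
print("t",round(o["t"],2),"yaw",np.degrees(np.arctan2(z[1],z[0])).round(2),"p",o["position"].round(4),"F",o["force"].round(2),"M",o["ft_torque"].round(3),"gap",round(o["finger_gap"],4),"q6",o["qpos"][5].round(1))
E
python3 st.py
python3 -m inch '[[[0,0,0],[0,0,0.05],8],[[0,0,0],[0,0,0.05],8]]' >/dev/null; python3 st.py
python3 -m inch '[[[0,0,0],[0,0,0.05],8],[[0,0,0],[0,0,0],8]]' >/dev/null; python3 st.py
```

```text
t 7.15 yaw 18.19 p [0.5177 0.0527 0.1256] F [-0.84 -0.5   2.86] M [-0.154  0.047  0.025] gap 0.0136 q6 74.3
t 7.4 yaw 22.76 p [0.5177 0.0527 0.1256] F [-0.32  0.73  1.79] M [ 0.007  0.001 -0.038] gap 0.0136 q6 69.7
t 7.65 yaw 24.93 p [0.5177 0.0527 0.1256] F [ 0.46 -0.79  2.79] M [ 0.033 -0.003  0.028] gap 0.0132 q6 67.5
```

```bash
python3 -m inch '[[[0,0,0],[0,0,0.05],8],[[0,0,0],[0,0,0],8]]' >/dev/null; python3 st.py
python3 -m inch '[[[0,0,0],[0,0,0.05],8],[[0,0,0],[0,0,0],8]]' >/dev/null; python3 st.py
```

```text
t 7.9 yaw 27.13 p [0.5177 0.0527 0.1256] F [-0.37  0.66  2.76] M [ 0.02  -0.032  0.017] gap 0.0133 q6 65.3
t 8.15 yaw 29.36 p [0.5177 0.0527 0.1256] F [ 1.06 -0.86  3.31] M [-0.008  0.02   0.088] gap 0.0135 q6 63.1
```

```bash
python3 -m inch '[[[0,0,0],[0,0,0.05],8],[[0,0,0],[0,0,0],8]]' >/dev/null; python3 st.py
```

```text
t 8.4 yaw 31.6 p [0.5177 0.0527 0.1256] F [-0.56 -1.03  3.58] M [-0.012  0.038  0.025] gap 0.0136 q6 60.9
```

```bash
python3 -m inch '[[[0,0,0],[0,0,0.05],8],[[0,0,0],[0,0,0],8]]' >/dev/null; python3 st.py
```

```text
t 8.65 yaw 33.85 p [0.5177 0.0527 0.1256] F [-0.35  0.61  4.4 ] M [-0.005 -0.043  0.043] gap 0.0138 q6 58.6
```

Run:
```python
from workcell import get_image
import cv2
im=get_image("wrist")["image"][170:340,240:400,::-1]
cv2.imwrite("pics/w6c.png",cv2.resize(im,None,fx=4,fy=3.5,interpolation=cv2.INTER_CUBIC))
```

```text
(no output)
```

View pics/w6c.png

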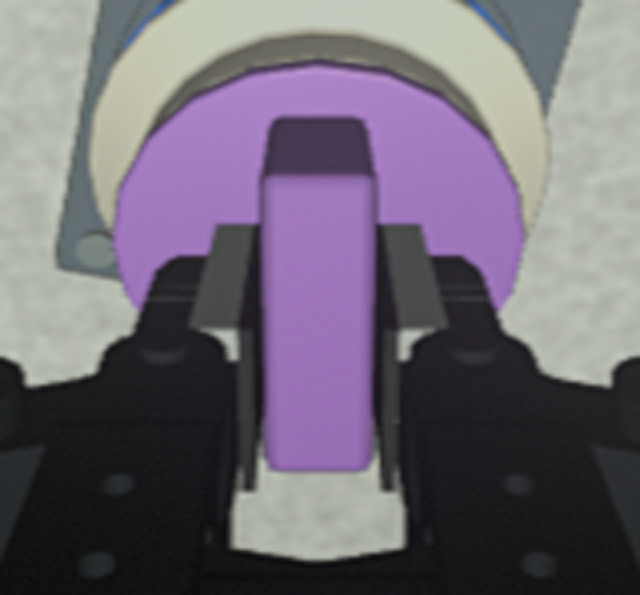

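The cap follows the fingers: the bar is still centred and the plate has rotated in view. Carrying on the same way.

```bash
python3 -m inch '[[[0,0,0],[0,0,0.05],8],[[0,0,0],[0,0,0],8]]' >/dev/null; python3 st.py
```

```text
t 8.95 yaw 36.1 p [0.5177 0.0527 0.1256] F [-0.4   1.09  4.91] M [-0.007  0.017  0.051] gap 0.0134 q6 56.4
```

```bash
python3 -m inch '[[[0,0,0],[0,0,0.05],8],[[0,0,0],[0,0,0],8]]' >/dev/null; python3 st.py
```

```text
t 9.2 yaw 38.35 p [0.5177 0.0527 0.1255] F [-0.17 -0.4   3.86] M [ 0.035  0.024 -0.001] gap 0.0135 q6 54.1
```

```bash
python3 -m inch '[[[0,0,0],[0,0,0.05],8],[[0,0,0],[0,0,0],8]]' >/dev/null; python3 st.py
```

```text
t 9.45 yaw 40.61 p [0.5177 0.0527 0.1255] F [-0.45  0.09  4.64] M [0.073 0.055 0.017] gap 0.0134 q6 51.9
```

```bash
python3 -m inch '[[[0,0,0],[0,0,0.05],8],[[0,0,0],[0,0,0],8]]' >/dev/null; python3 st.py
```

```text
t 9.7 yaw 42.86 p [0.5177 0.0527 0.1255] F [-0.64  0.06  5.11] M [ 0.009 -0.019  0.047] gap 0.0134 q6 49.6
```

```bash
python3 -m inch '[[[0,0,0],[0,0,0.05],8],[[0,0,0],[0,0,0],8]]' >/dev/null; python3 st.py
```

```text
t 9.95 yaw 45.11 p [0.5177 0.0527 0.1256] F [ 0.61 -0.32  4.5 ] M [ 0.046 -0.     0.077] gap 0.0133 q6 47.4
```

```bash
python3 -m inch '[[[0,0,0],[0,0,0.05],8],[[0,0,0],[0,0,0],8]]' >/dev/null; python3 st.py
```

```text
t 10.2 yaw 47.36 p [0.5177 0.0527 0.1255] F [-0.44  0.08  4.64] M [-0.045  0.012  0.031] gap 0.0138 q6 45.1
```

```bash
python3 -m inch '[[[0,0,0],[0,0,0.05],8],[[0,0,0],[0,0,0],8]]' >/dev/null; python3 st.py
```

```text
t 10.45 yaw 49.61 p [0.5177 0.0527 0.1256] F [ 0.84 -0.84  4.33] M [-0.029  0.034  0.077] gap 0.0136 q6 42.9
```

Already past the range of a wrong-way stop (0.46 rad) with no resistance, so this is the unlocking way. I'm aiming for yaw of about 70° (roughly 0.81 rad), short of the 0.9 rad stop.

```bash
python3 -m inch '[[[0,0,0],[0,0,0.05],8],[[0,0,0],[0,0,0.05],8],[[0,0,0],[0,0,0],8]]' >/dev/null; python3 st.py
```

```text
t 10.82 yaw 54.11 p [0.5177 0.0527 0.1256] F [0.04 0.26 4.76] M [ 0.023 -0.041  0.085] gap 0.0134 q6 38.4
```

```bash
python3 -m inch '[[[0,0,0],[0,0,0.05],8],[[0,0,0],[0,0,0.05],8],[[0,0,0],[0,0,0],8]]' >/dev/null; python3 st.py
```

```text
t 11.2 yaw 58.6 p [0.5177 0.0527 0.1256] F [-0.79  0.1   4.67] M [ 0.034 -0.048  0.063] gap 0.0132 q6 33.9
```

```bash
python3 -m inch '[[[0,0,0],[0,0,0.05],8],[[0,0,0],[0,0,0.05],8],[[0,0,0],[0,0,0],8]]' >/dev/null; python3 st.py
```

```text
t 11.57 yaw 63.09 p [0.5177 0.0527 0.1256] F [-0.46  0.44  4.66] M [0.014 0.017 0.101] gap 0.0135 q6 29.4
```

```bash
python3 -m inch '[[[0,0,0],[0,0,0.05],8],[[0,0,0],[0,0,0.05],8],[[0,0,0],[0,0,0],8]]' >/dev/null; python3 st.py
```

```text
t 11.95 yaw 67.59 p [0.5177 0.0527 0.1256] F [-0.13 -0.45  6.09] M [-0.014  0.008  0.086] gap 0.0137 q6 24.9
```

Now at 44° = 0.77 rad and still free. One more small step, then a check that the cap really followed.

```bash
python3 -m inch '[[[0,0,0],[0,0,0.05],8],[[0,0,0],[0,0,0],8],[[0,0,0],[0,0,0],8]]' >/dev/null; python3 st.py
python3 - <<'E'
from workcell import get_image
import cv2
im=get_image("wrist")["image"][100:360,180:460,::-1]
cv2.imwrite("pics/w7c.png",cv2.resize(im,None,fx=2.2,fy=2.2,interpolation=cv2.INTER_CUBIC))
E
```

```text
t 12.32 yaw 69.81 p [0.5177 0.0527 0.1256] F [ 0.81 -0.85  4.79] M [ 0.022 -0.026  0.055] gap 0.0138 q6 22.7
```

View pics/w7c.png

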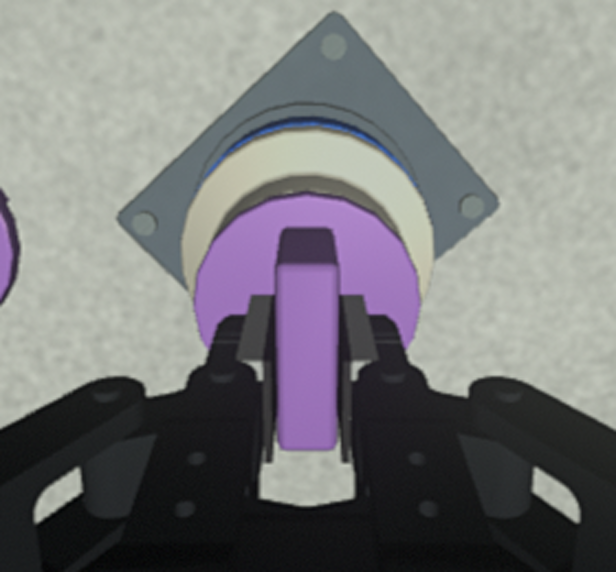

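The bar is still centred in the pads while the plate has turned about 46° in view. I'll lift in small steps and watch the pull, since a locked cap would catch at 3 mm.

```bash
python3 -m inch '[[[0,0,0.05],[0,0,0],8],[[0,0,0.05],[0,0,0],8],[[0,0,0],[0,0,0],8]]' >/dev/null; python3 st.py
python3 -m inch '[[[0,0,0.03],[0,0,0],8],[[0,0,0],[0,0,0],8]]' >/dev/null; python3 st.py
```

```text
t 12.75 yaw 69.91 p [0.5175 0.0527 0.1285] F [ 0.24  0.79 -0.46] M [-0.041 -0.058  0.021] gap 0.0135 q6 22.6
t 13.0 yaw 69.93 p [0.5176 0.0527 0.1294] F [-0.4  -0.41 -0.55] M [-0.01  -0.016  0.023] gap 0.0134 q6 22.5
```

```bash
python3 -m inch '[[[0,0,0.04],[0,0,0],8],[[0,0,0],[0,0,0],8]]' >/dev/null; python3 st.py
python3 - <<'E'
from workcell import get_image
import cv2
s=get_image("scene")["image"][100:220,270:400,::-1]
cv2.imwrite("pics/s8c.png",cv2.resize(s,None,fx=5,fy=5,interpolation=cv2.INTER_CUBIC))
E
```

```text
t 13.25 yaw 69.94 p [0.5177 0.0527 0.1307] F [ 0.66 -0.03 -0.49] M [ 0.008  0.042 -0.016] gap 0.0135 q6 22.5
```

View pics/s8c.png

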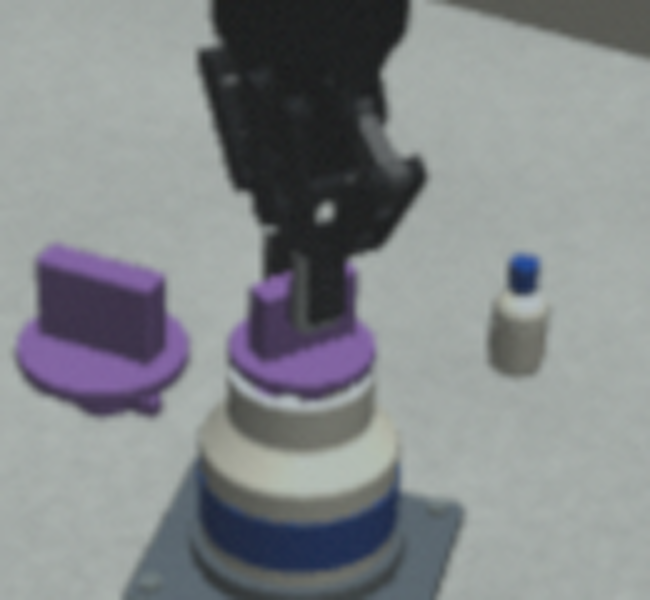

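It's up 5 mm with only the cap's weight on the wrist, and the rim shows beneath the flange, so it is unlocked. I'll lift on straight up.

```bash
python3 -m inch '[[[0,0,0.08],[0,0,0],8],[[0,0,0.08],[0,0,0],8],[[0,0,0.08],[0,0,0],8],[[0,0,0],[0,0,0],8]]' >/dev/null; python3 st.py
python3 -m inch '[[[0,0,0.1],[0,0,0],8],[[0,0,0.1],[0,0,0],8],[[0,0,0.2],[0,0,0],8],[[0,0,0.25],[0,0,0],8],[[0,0,0.25],[0,0,0],8],[[0,0,0.25],[0,0,0],8],[[0,0,0.25],[0,0,0],8],[[0,0,0.25],[0,0,0],8],[[0,0,0.2],[0,0,0],8],[[0,0,0.1],[0,0,0],8],[[0,0,0],[0,0,0],8],[[0,0,0],[0,0,0],8]]' >/dev/null; python3 st.py
python3 - <<'E'
from workcell import get_image
import cv2
s=get_image("scene")["image"][80:230,230:400,::-1]
cv2.imwrite("pics/s9c.png",cv2.resize(s,None,fx=4,fy=4,interpolation=cv2.INTER_CUBIC))
im=get_image("wrist")["image"][:,:,::-1]
cv2.imwrite("pics/w9.png",im)
E
```

```text
t 13.8 yaw 69.94 p [0.5178 0.0527 0.138 ] F [-0.56  0.34 -0.37] M [-0.017 -0.023 -0.023] gap 0.0137 q6 22.5
t 15.3 yaw 69.94 p [0.5175 0.0527 0.1961] F [ 0.13 -0.31 -0.85] M [-0.054  0.013 -0.015] gap 0.0131 q6 22.5
```

View pics/s9c.png

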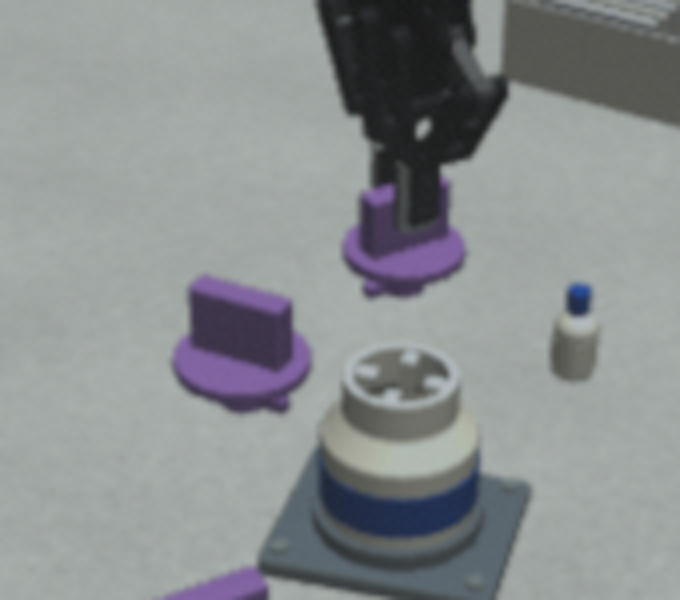

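View pics/w9.png

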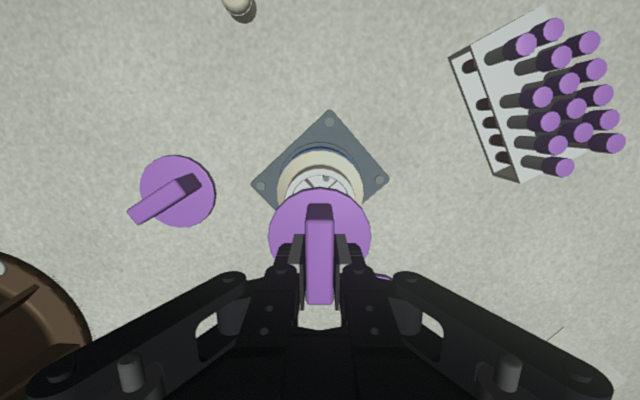

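The scene crop shows the cap upright at (405,240), straight above the open mouth at (400,375). The bar is still central in the pads. I'll hold briefly to check for slip, then hand in.

```bash
python3 -m inch '[[[0,0,0],[0,0,0],8],[[0,0,0],[0,0,0],8],[[0,0,0],[0,0,0],8],[[0,0,0],[0,0,0],8],[[0,0,0],[0,0,0],8],[[0,0,0],[0,0,0],8]]' >/dev/null; python3 st.py
python3 - <<'E'
from workcell import get_image,ctrl
from h import *
a=cv2.imread("pics/w9.png")[:,:,::-1];b=get_image("wrist")["image"]
r=np.s_[195:310,265:375]
for im in(a,b):
    p=np.argwhere(lilac(np.ascontiguousarray(im[r])));print(len(p),p.mean(0).round(2))
t=get_image("top");cv2.imwrite("pics/t9.png",t["image"][:,:,::-1])
a=cv2.imread("pics/top0.png")[:,:,::-1].astype(int);d=abs(a-t["image"])
for n,(x,y) in{"rack":(297,143),"dropper":(227,232),"cassette":(418,199)}.items():print(n,d[y-20:y+20,x-30:x+30].mean().round(2))
print("ref",d[100:140,200:250].mean().round(2))
print(ctrl.hand_in())
E
python3 st.py
```

```text
t 16.15 yaw 69.94 p [0.5176 0.0527 0.1963] F [ 0.63 -0.12 -1.  ] M [ 0.008  0.016 -0.012] gap 0.0135 q6 22.5
6188 [41.14 54.13]
6188 [41.13 54.12]
rack 32.15
dropper 69.97
cassette 23.09
ref 23.17
the job is handed in; nothing more can be done
None
the job is handed in; nothing more can be done
```

The cap is off and held in the gripper, and I have handed the job in; the hand-in gave no verdict. The cap's flange is about 70 mm above the mouth and within about 1 mm of its axis, at t ≈ 16 s.

**What I did**
- **Choice:** I took the smallest of the three caps, the one on the white canister.
- **Grip:** The first close sat on top of the bar, with about 10 N upward on the tool and a 7 mm gap. I reopened, went 18 mm lower and gripped the bar at 20 N, with a gap of 13.5 mm.
- **Turn:** I turned it counter-clockwise seen from above in 2.25° steps. It met no stop, and the twist stayed under about 0.1 N m. It reached about 46° (0.81 rad) from the plate's direction.
- **Lift:** Only the cap's own weight showed on the wrist, under about 1 N.

**Last checks**
- **Passed:** Across a 0.75 s hold the cap did not shift between the pads in the wrist view. The scene view showed it upright and clear above the open mouth.
- **Disagreed:** The fingertips stood about 25 mm farther back than described, so I set the grip height from the images and the force.
- **Inconclusive:** Comparing top views before and after to see whether the rack, dropper bottle and cassette had moved told me nothing. The brightness changed everywhere, and the arm may block part of the view. The arm went nowhere near them; the dropper bottle looked unmoved in the scene views, and I did not measure the other two.

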